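# Slide the notched sample bar out of the row and lay it on the drying rack

## Task

Three cast sample bars lie side by side in a tight row. Push the one with the notch across its top endways out of the row, flat on the table, until more than half its length stands clear of the others, without shifting its neighbours. Then pick it up and lay it gently, notch up, across both rods of the drying rack, centred on the rack and square to the rods, and leave it there.

Things in the scene. Friction and masses are not known exactly. Their poses are not given: they have to be found in the camera images.
- notched_bar: The bar to move: bare concrete, 90 x 34 x 32 mm (x, y, z), one square notch 14 mm long (x), 10 mm deep, right across the middle of its top. Origin: centre of its underside; x along its length, z up. 0.13 to 0.27 kg, loose, in any of the three places of the row. The bars lie parallel on the table, long sides touching (0.3 mm gap), ends level, end-on to the robot; both ends of the row are free..
- plain_bar_1: Plain cast bar of bare concrete, a box 90 x 34 x 32 mm (x, y, z), flat on the table, one of the row. Origin at the centre of its underside; x along its length, z up. About 0.2 kg, loose.
- plain_bar_2: Plain cast bar of bare concrete, a box 90 x 34 x 32 mm (x, y, z), flat on the table, one of the row. Origin at the centre of its underside; x along its length, z up. About 0.2 kg, loose.
- drying_rack: Rack fixed on the table left of the row: two parallel steel rods, 12 mm thick, 132 mm long, on low plywood cheeks. Origin: centre of its footprint, on the table; the rods run along its y at x = -28 and +28 mm, tops 30 mm above the origin. Cheeks at y = -52 and +52 mm, only 24 mm high. A bar laid across the rods lies along the rack's x axis (either way round), underside at 30 mm.

How it is judged (in metres and radians):
On the way:
1. the notched bar has been slid at least 40 mm from its place in the row, still flat on the table (distance of notched_bar from where it was at the start of the episode above 0.04 m and height (world z) of notched_bar below 0.004 m and angle between notched_bar's own z axis and vertical below 0.1 rad), for 0.2 s.
At the end, for the whole second after the job is handed in: The notched bar rests, notch up, on both rods: its underside 30 mm (+-3) above the table, level within 0.1 rad, its centre within 18 mm of the rack's centre seen from above, its length square to the rods within 0.2 rad, at rest (z of notched_bar in the frame of drying_rack between 0.027 and 0.033 m and angle between notched_bar's own z axis and vertical below 0.1 rad and horizontal distance between notched_bar and drying_rack below 0.018 m and angle between the x axis of notched_bar and the x axis of drying_rack, either way round below 0.2 rad and linear speed of notched_bar below 0.01 m/s); the robot touches nothing.
It fails at once if plain bar 1 is shifted by more than 10 mm from its place (distance of plain_bar_1 from where it was at the start of the episode above 0.01 m).
It fails at once if plain bar 2 is shifted by more than 10 mm from its place (distance of plain_bar_2 from where it was at the start of the episode above 0.01 m).
It fails at once if the notched bar is dropped or slammed onto the rack (more than 60 N) (contact force between notched_bar and drying_rack above 60 N).
It also fails if it takes over 56 s, if anything falls off the work surface, if the arm or the gripper's body presses on something with over 40 N, if the wrist force passes 120 N, or if a joint passes its speed limit or range.

## Robot

A 6-joint arm with a two-finger parallel gripper is mounted at the origin on a cart in front of the work surface, level with it; the furniture and walls round the work are solid. World frame = base frame: x ahead of the robot, y to its left, z up, the work surface at z = 0. Lengths are in m, angles in degrees, forces in N, time in s.
With the tool pointing down it reaches from about 0.4 to 0.825 m from the base axis. Payload 7 kg.
Tool frame: the origin (TCP) lies on the centre line of the jaws, within the pads' length; the fingertips stand r.tip_reach ahead of it and the grasp point (between the pads) is the TCP (r.tip_reach is the distance from the TCP to the fingertips, in m); z points along the fingers, y is the line along which they close (so a half turn about z gives the same grasp; the last joint's range is limited). The gripper opens to 88 mm and grips with 3 to 60 N. Pads are 19 mm wide; open, the fingers measure 130 mm over their backs; the gripper's body (78 mm by 193 mm) begins 47 mm behind the grasp point.
Start: joints at [93.341, 20.546, 0.682, 0, -70.136, -16.507], TCP at [0.154, 0.657, 0.206] pointing down, gripper open.
Joint ranges: [-176.03, 176.03], [-82.01, 121.73], [-58.28, 71.71], [-173.87, 95.51], [-174.79, -0.11], [-173.66, 173.66]. Speed limits (degrees/s): [136.94, 136.94, 172.46, 180, 180, 180].

## Interface

Orientations are given as [roll, pitch, yaw] about the fixed x, y, z axes, in that order (R = Rz(yaw) Ry(pitch) Rx(roll)).
In Python, from plant import sensors, cams, r gives the robot as it stands.
- The arm moves only by the tool drive_tool, never from a script. Its argument "rows" is a list of rows, each an object of numbers: "fingers": the gripper's target within -1 to 1 (fully open at 1, half-way at 0, shut at -1); "x", "y", "z": the shift along the tool's x, y, z in m; "spin": the turn about the tool's z in rad. A call has 1 to 10 rows; each row is the pose to reach, as a shift and turn from the pose commanded when the call began, along the tool's axes at that moment; what a row does not reach only later rows make up. A row lasts 1/8 s, in which the tool goes at most 62.5 mm and 10.7 degrees, less where a joint would pass 70% of its speed; a pose out of reach is approached as far as the arm can. A call with a gripper value outside its range is refused whole. The fingers move at their own pace and stop on an object; "newtons" is the grip in N (left out, the last holds). Time passes only in rows, so rows that repeat a pose let the fingers close. It gives the time, the measured TCP pose, the force, the opening and the grip force at its end, in the units of the state.
- sensors.get_state(): the state, without advancing time (a new reading comes with each control period).
- cams.capture(name): name is "side" or "top" or "wrist"; returns a dict with "pixels" (480x640x3 uint8, red, green, blue), "intrinsics" (3x3 intrinsics, pixels), "eye" and "orientation" of the camera in the world; the wrist camera has in their place "T_tool_cam" (4x4, takes a point from camera to tool coordinates, whose origin is the TCP and whose axes are the flange's). Camera axes: x right, y up, looking along -z (the intrinsics and any distortion apply to the point x, -y, -z); pixel columns grow to the right and rows downward; lengths in m; the calibration is good to about 2 mm. The wrist camera is an equidistant fisheye: a pixel r from the principal point sees the ray r / f radians off the axis. A picture is of the moment at which its call begins: read the wrist's pose just before it. There is no depth.
- r.close_job(): hands the job in; it is judged then, once.
The state is a dict: "time_s": time; "joints": joint angles; "qd": joint speeds; "joint_torque": joint torques, N m; "tcp_pos": TCP position; "eef_rot": TCP orientation; "contact_force": force on the tool from outside, world axes, zero at the start; "moment": the same for the moment, N m; "gripper_width": finger opening in m; "gripper_force": force on a finger pad.
Only numpy, scipy, OpenCV 4.12 (cv2) and the standard library are available. Lean on these libraries where they do the work, as an engineer would, in place of code of your own. Each camera call takes 0.05 s, during which the arm holds its last target. There are 200 camera calls.

## Working session

There is one attempt and no reset: what is moved stays moved. The work goes in short steps, Python scripts to look and compute and a tool call to move; the robot and the scene stay as the last step left them, time stands still between calls to the robot, and variables do not carry over. Pictures are saved under pics/ and viewed, at most 10 in all, crops included, and the job is handed in when it is done.

Besides the shell and the picture viewer there is one more tool, called after "Call:" as a command line: name --argument value ..., lists and objects as JSON in quotes. drive_tool: Moves the arm, as the interface text tells. Its arguments: {"type":"object","properties":{"rows":{"type":"array"},"newtons":{"type":"number"}},"required":["rows"]}

```bash
mkdir -p pics; python3 - <<'E'
from plant import sensors,cams,r
import cv2
s=sensors.get_state();print(s,r.tip_reach)
for n in("top","side"):
    c=cams.capture(n);cv2.imwrite(f"pics/{n}0.png",c["pixels"][:,:,::-1]);print(n,c["intrinsics"],c["eye"],c["orientation"],[k for k in c])
E
```

```text
{'time_s': 0.0, 'joints': array([ 9.33404883e+01,  2.05938589e+01,  6.33366458e-01, -1.99377996e-02,
       -7.01350015e+01, -1.65080890e+01]), 'qd': array([-0.07180184, -0.03488674,  0.04318529, -0.11956215, -0.04703179,
        0.00131797]), 'joint_torque': array([ 6.34057469e-04, -5.82718027e+01,  2.93066901e+01,  6.99789271e+00,
        7.08003514e-03, -1.44859014e-04]), 'tcp_pos': array([0.15366261, 0.65674051, 0.20479283]), 'eef_rot': array([ 1.79903116e+02, -9.16734140e-03, -1.31743836e+01]), 'contact_force': array([-0.05360902, -0.21812219,  0.40933905]), 'moment': array([-0.02588865, -0.04978689, -0.00059541]), 'gripper_force': 0.0, 'gripper_width': 0.08791098101712184} 0.019
top [[579.91171028   0.         317.08270671]
 [  0.         579.91171028 239.16104063]
 [  0.           0.           1.        ]] [ 0.39046931 -0.05665238  0.87682991] [ 5.28224422e+00  2.60137671e-02 -8.96409765e+01] ['pixels', 'intrinsics', 'eye', 'orientation']
side [[562.90009447   0.         331.12438753]
 [  0.         562.90009447 236.2478295 ]
 [  0.           0.           1.        ]] [0.10285209 0.65732855 0.54278966] [  58.46797099    1.4278452  -154.95538613] ['pixels', 'intrinsics', 'eye', 'orientation']
```

View pics/top0.png

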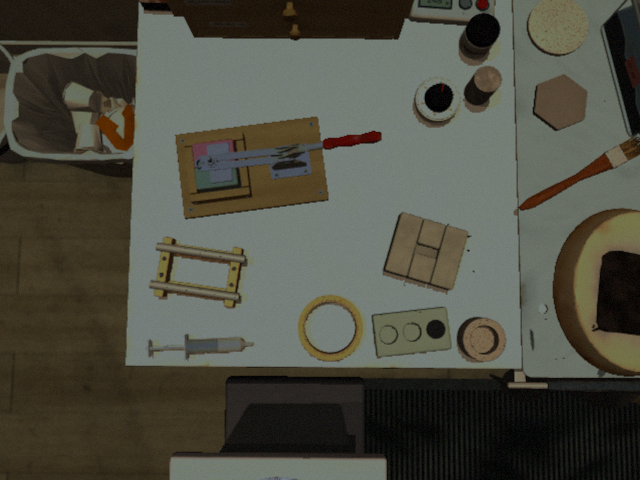

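View pics/side0.png

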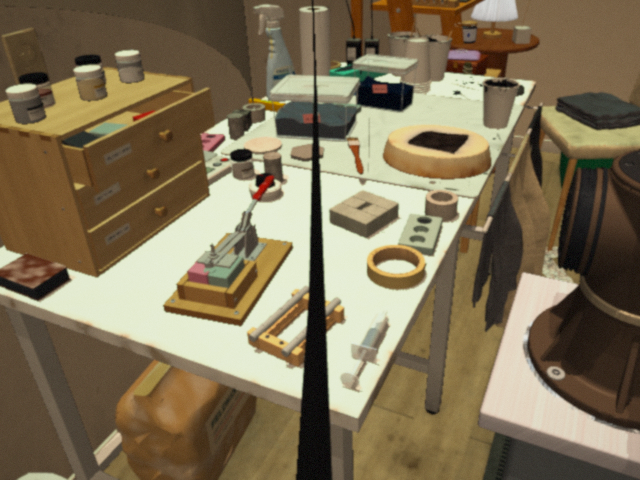

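The top view shows the row at about (427,252), with the notch on the middle bar near (428,240). The rack is at about (198,271). The mould block below the row, at (410,330), limits the space in front of it. I'll enlarge the row and rack.

```bash
cat > h.py <<'E'
import numpy as np,cv2
from scipy.spatial.transform import Rotation as R
def ray(c,p):
    K=c["intrinsics"];d=np.array([(p[0]-K[0,2])/K[0,0],-(p[1]-K[1,2])/K[1,1],-1.])
    return R.from_euler("xyz",c["orientation"],degrees=True).apply(d)
def onz(c,p,z):
    d=ray(c,p);e=np.array(c["eye"]);return e+d*(z-e[2])/d[2]
E
python3 - <<'E'
from h import *
from plant import cams
c=cams.capture("top");im=c["pixels"][:,:,::-1].copy()
a=cv2.resize(im[200:360,370:520],None,fx=4,fy=4,interpolation=cv2.INTER_CUBIC)[:600]
a=cv2.convertScaleAbs(a,alpha=1.6)
cv2.imwrite("pics/row.png",a)
b=cv2.convertScaleAbs(cv2.resize(im[225:320,135:260],None,fx=6,fy=6,interpolation=cv2.INTER_CUBIC),alpha=1.6)
cv2.imwrite("pics/rack.png",b)
E
```

```text
(no output)
```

View pics/row.png

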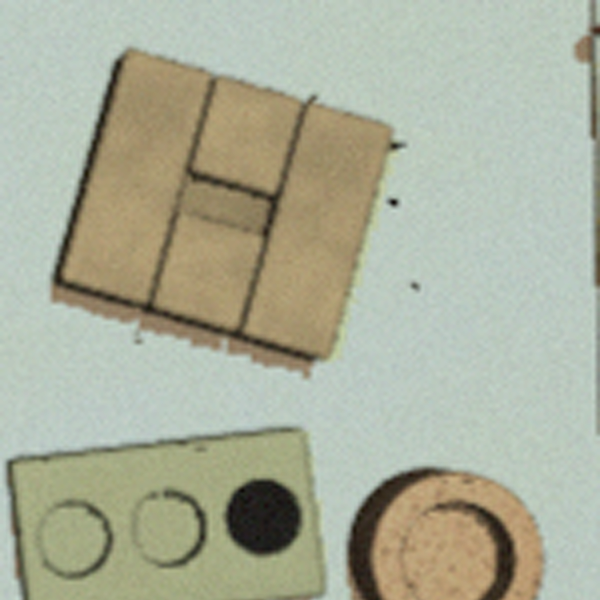

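View pics/rack.png

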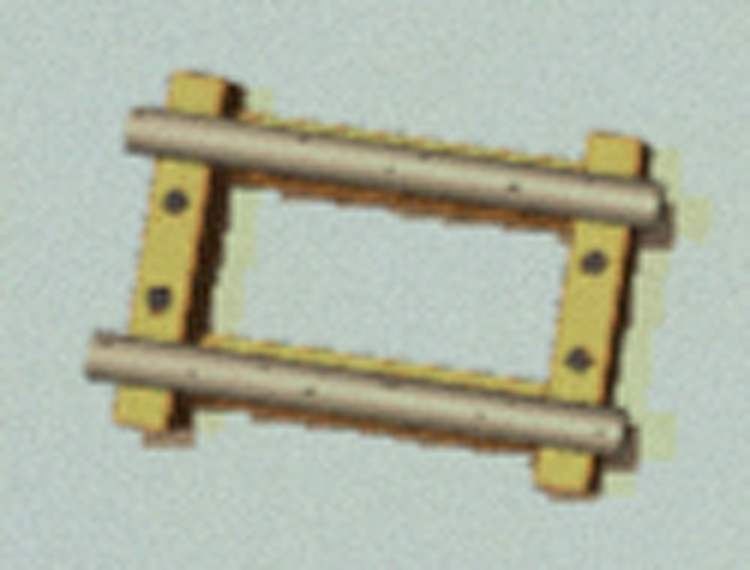

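The row crop confirms the notched bar is the middle one: near-end edge from (152,305) to (241,332), far edge from (213,80) to (305,105). The rack crop shows rod 1 from (128,130) to (660,203) and rod 2 from (90,356) to (625,430).

```bash
python3 - <<'E'
from h import *
from plant import cams
c=cams.capture("top")
P=lambda q,s,o,z:onz(c,np.array(q)/s+np.array(o),z)[:2]
row=np.array([P(q,4,(370,200),.032) for q in[(128,50),(392,127),(330,358),(60,283)]])
print("row",row.round(4),row.mean(0)); 
u=(row[0]-row[3]+row[1]-row[2]);print("yaw",np.degrees(np.arctan2(u[1],u[0])),np.linalg.norm(u)/2,np.linalg.norm(row[0]-row[1]))
m=np.array([P(q,4,(370,200),.032) for q in[(152,305),(241,332),(213,80),(305,105)]]);print("mid near/far",m.round(4),m.mean(0),m[:2].mean(0),m[2:].mean(0))
k=np.array([P(q,6,(135,225),.026) for q in[(128,130),(660,203),(90,356),(625,430)]])
print("rack",k.round(4),k.mean(0)); v=k[0]+k[2]-k[1]-k[3];print("rod dir",np.degrees(np.arctan2(v[1],v[0])),np.linalg.norm(v)/2,np.linalg.norm((k[0]-k[2]+k[1]-k[3]))/2)
print("block",[P(q,4,(370,200),.015).round(4) for q in[(10,460),(305,428),(325,590)]], "pot",P((450,550),4,(370,200),.02),"tool board",P((328,200),1,(0,0),.01),P((316,117),1,(0,0),.01),"table R",P((520,200),1,(0,0),0))
E
```

```text
row [[ 0.5087 -0.1803]
 [ 0.4808 -0.2767]
 [ 0.3964 -0.2528]
 [ 0.423  -0.1549]] [ 0.45224542 -0.21617909]
yaw -16.177019977651337 0.08855175209271142 0.1003865401020031
mid near/far [[ 0.4152 -0.1883]
 [ 0.4056 -0.2206]
 [ 0.4978 -0.2114]
 [ 0.4888 -0.245 ]] [ 0.45185157 -0.21632871] [ 0.41043375 -0.20446091] [ 0.49326939 -0.2281965 ]
rack [[0.4566 0.1808]
 [0.4395 0.0499]
 [0.4012 0.1883]
 [0.3841 0.0575]] [0.42033641 0.11910104]
rod dir 82.54187158132294 0.13192864954026537 0.05584825096816895
block [array([ 0.3583, -0.1382]), array([ 0.3708, -0.2471]), array([ 0.3118, -0.2536])] pot [ 0.32693089 -0.29829593] tool board [ 0.53011639 -0.07187524] [ 0.65841441 -0.05292219] table R [ 0.53354396 -0.36537055]
```

Call:
drive_tool --rows '[{"fingers": 1, "x": 0.352, "y": 0.336, "z": 0, "spin": 0}, {"fingers": 1, "x": 0.352, "y": 0.336, "z": 0, "spin": 0}, {"fingers": 1, "x": 0.352, "y": 0.336, "z": 0, "spin": 0}, {"fingers": 1, "x": 0.352, "y": 0.336, "z": 0, "spin": 0}, {"fingers": 1, "x": 0.352, "y": 0.336, "z": 0, "spin": 0}, {"fingers": 1, "x": 0.352, "y": 0.336, "z": 0, "spin": 0}, {"fingers": 1, "x": 0.352, "y": 0.336, "z": 0, "spin": 0}, {"fingers": 1, "x": 0.352, "y": 0.336, "z": 0, "spin": 0}, {"fingers": 1, "x": 0.352, "y": 0.336, "z": 0, "spin": 0.053}, {"fingers": 1, "x": 0.352, "y": 0.336, "z": 0, "spin": 0.053}]'

```text
time_s: 1.45
tcp_pos: [0.4202, 0.2493, 0.2058]
eef_rot: [-180.0, 0.0, -16.3]
contact_force: [0.2, 0.4, 0.1]
gripper_width: 0.0876
gripper_force: 0.0
```

Call:
drive_tool --rows '[{"fingers": 1, "x": 0.096, "y": 0.3835, "z": 0}, {"fingers": 1, "x": 0.096, "y": 0.3835, "z": 0}, {"fingers": 1, "x": 0.096, "y": 0.3835, "z": 0}, {"fingers": 1, "x": 0.096, "y": 0.3835, "z": 0}, {"fingers": 1, "x": 0.096, "y": 0.3835, "z": 0}, {"fingers": 1, "x": 0.096, "y": 0.3835, "z": 0}, {"fingers": 1, "x": 0.096, "y": 0.3835, "z": 0}, {"fingers": 1, "x": 0.096, "y": 0.3835, "z": 0}, {"fingers": 1, "x": 0.096, "y": 0.3835, "z": 0}]'

```text
invalid input
```

```bash
python3 - <<'E'
from h import *
from plant import cams,sensors
s=sensors.get_state();c=cams.capture("wrist")
print(s["tcp_pos"],s["eef_rot"],c["intrinsics"],c["T_tool_cam"],s["contact_force"])
cv2.imwrite("pics/w1.png",cv2.convertScaleAbs(c["pixels"][:,:,::-1],alpha=1.5))
np.save("w1.npy",np.r_[s["tcp_pos"],s["eef_rot"]])
E
```

```text
[0.42018312 0.24927975 0.20576565] [-1.79994618e+02  4.14228295e-03 -1.62675237e+01] [[371.64829954   0.         317.15352165]
 [  0.         371.64829954 240.91853637]
 [  0.           0.           1.        ]] [[ 1.62037373e-04  9.51399274e-01  3.07960056e-01  8.42454882e-02]
 [ 9.99998566e-01  3.65008548e-04 -1.65380541e-03  5.58359514e-04]
 [-1.68583732e-03  3.07959882e-01 -9.51397850e-01 -1.78866560e-01]
 [ 0.00000000e+00  0.00000000e+00  0.00000000e+00  1.00000000e+00]] [0.22942684 0.43762722 0.1041305 ]
```

View pics/w1.png

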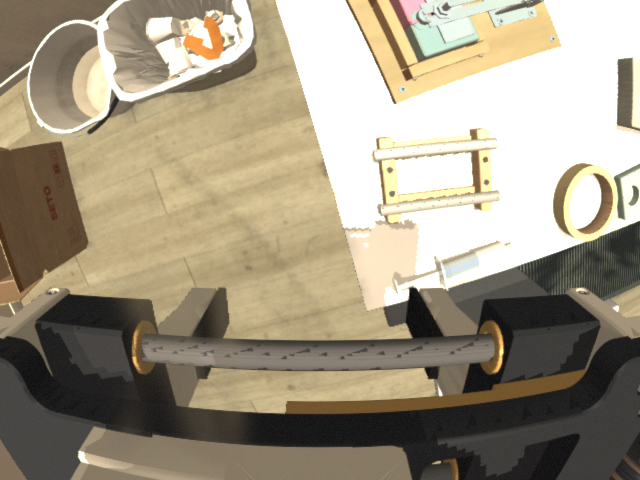

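The move was refused, since every row needs "spin", so the arm is still at the waypoint. This wrist view shows the rack rods from (375,155) to (497,145) and from (380,210) to (498,197). I'll repeat the move.

Call:
drive_tool --rows '[{"fingers": 1, "x": 0.096, "y": 0.3835, "z": 0, "spin": 0}, {"fingers": 1, "x": 0.096, "y": 0.3835, "z": 0, "spin": 0}, {"fingers": 1, "x": 0.096, "y": 0.3835, "z": 0, "spin": 0}, {"fingers": 1, "x": 0.096, "y": 0.3835, "z": 0, "spin": 0}, {"fingers": 1, "x": 0.096, "y": 0.3835, "z": 0, "spin": 0}, {"fingers": 1, "x": 0.096, "y": 0.3835, "z": 0, "spin": 0}, {"fingers": 1, "x": 0.096, "y": 0.3835, "z": 0, "spin": 0}, {"fingers": 1, "x": 0.096, "y": 0.3835, "z": 0, "spin": 0}, {"fingers": 1, "x": 0.096, "y": 0.3835, "z": 0, "spin": 0}]'

```text
time_s: 2.62
tcp_pos: [0.4053, -0.1445, 0.2057]
eef_rot: [-180.0, 0.0, -16.1]
contact_force: [0.5, 0.0, -0.3]
gripper_width: 0.0878
gripper_force: 0.0
```

```bash
cat >> h.py <<'E'
def wz(c,s,p,z):
    K=c["intrinsics"];T=np.array(c["T_tool_cam"]);q=np.array([p[0]-K[0,2],p[1]-K[1,2]]);r=np.hypot(*q);t=r/K[0,0]
    d=np.array([q[0]/r*np.sin(t),-q[1]/r*np.sin(t),-np.cos(t)])
    A=R.from_euler("xyz",s["eef_rot"],degrees=True)
    d=A.apply(T[:3,:3]@d);e=A.apply(T[:3,3])+s["tcp_pos"];return e+d*(z-e[2])/d[2]
E
python3 - <<'E'
from h import *
import pickle
from plant import cams,sensors
s=sensors.get_state();c=cams.capture("wrist");pickle.dump((s,c),open("w2.pkl","wb"))
print(s["tcp_pos"],s["eef_rot"])
cv2.imwrite("pics/w2.png",cv2.convertScaleAbs(c["pixels"][:,:,::-1],alpha=1.3))
E
```

```text
[ 0.40530796 -0.14448469  0.20571929] [-1.79994558e+02  4.02766595e-03 -1.61333115e+01]
```

View pics/w2.png

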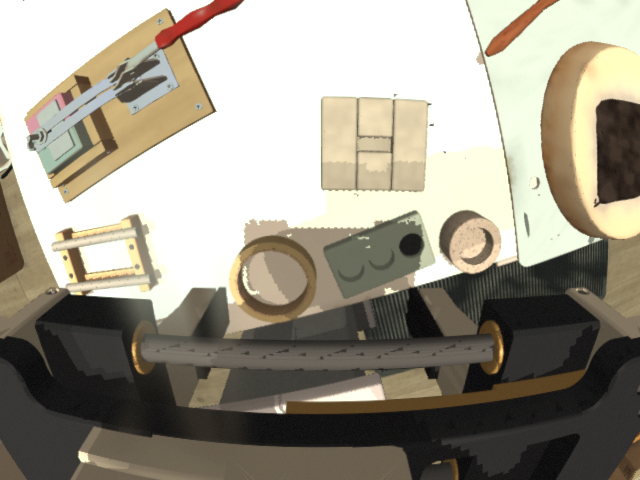

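The wrist view shows the row square to the tool. The notched middle bar's near edge runs from (357,190) to (392,190) and its far edge from (358,98) to (393,98). The mould block's far corners are at (324,247) and (415,212).

```bash
python3 - <<'E'
from h import *
import pickle
s,c=pickle.load(open("w2.pkl","rb"))
f=lambda *p,z=.032:wz(c,s,p,z)[:2]
n=(f(357,190)+f(392,190))/2;F=(f(358,98)+f(393,98))/2
print(n,F,np.linalg.norm(F-n),(n+F)/2,np.degrees(np.arctan2(*(F-n)[::-1])))
print("row corners",f(322,189),f(424,191),f(427,98),f(322,97))
print("block",f(324,247,z=.015),f(415,212,z=.015),"pot",f(470,212,z=.03),"ring top",f(273,237,z=.01))
u=np.array([.9605,-.2784]);v=np.array([-.2784,-.9605]);
for m in (n,np.array([.4088,-.2037])):
    d=m-s["tcp_pos"][:2];print("tool x,y to near end centre",d@u,d@v)
E
```

```text
[ 0.41060332 -0.2051418 ] [ 0.49613617 -0.2288753 ] 0.08876455643119269 [ 0.45336975 -0.21700855] -15.50817546526808
row corners [ 0.42530294 -0.15630646] [ 0.39669785 -0.25308892] [ 0.48488056 -0.27786701] [ 0.50984129 -0.18058262]
block [ 0.36251306 -0.14083002] [ 0.3730388 -0.2428982] pot [ 0.36180224 -0.29838188] ring top [ 0.38663733 -0.09157453]
tool x,y to near end centre 0.021973141920335136 0.05678692797355324
tool x,y to near end centre 0.019839650668175144 0.055904120514591156
```

Call:
drive_tool --rows '[{"fingers": 1, "x": 0, "y": 0.002, "z": 0.05, "spin": 0}, {"fingers": 1, "x": 0, "y": 0.002, "z": 0.1, "spin": 0}, {"fingers": 1, "x": 0, "y": 0.002, "z": 0.14, "spin": 0}, {"fingers": 1, "x": 0, "y": 0.002, "z": 0.165, "spin": 0}, {"fingers": 1, "x": 0, "y": 0.002, "z": 0.179, "spin": 0}, {"fingers": 1, "x": 0, "y": 0.002, "z": 0.179, "spin": 0}, {"fingers": 1, "x": 0, "y": 0.002, "z": 0.179, "spin": 0}]'

```text
time_s: 3.55
tcp_pos: [0.4053, -0.1465, 0.0274]
eef_rot: [-180.0, -0.0, -16.1]
contact_force: [-0.0, -0.2, 0.4]
gripper_width: 0.0875
gripper_force: 0.0
```

```bash
python3 - <<'E'
from h import *
from plant import cams
a=cams.capture("side")["pixels"][160:310,300:500,::-1]
cv2.imwrite("pics/s2.png",cv2.resize(a,None,fx=4,fy=4,interpolation=cv2.INTER_CUBIC))
E
```

```text
(no output)
```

View pics/s2.png

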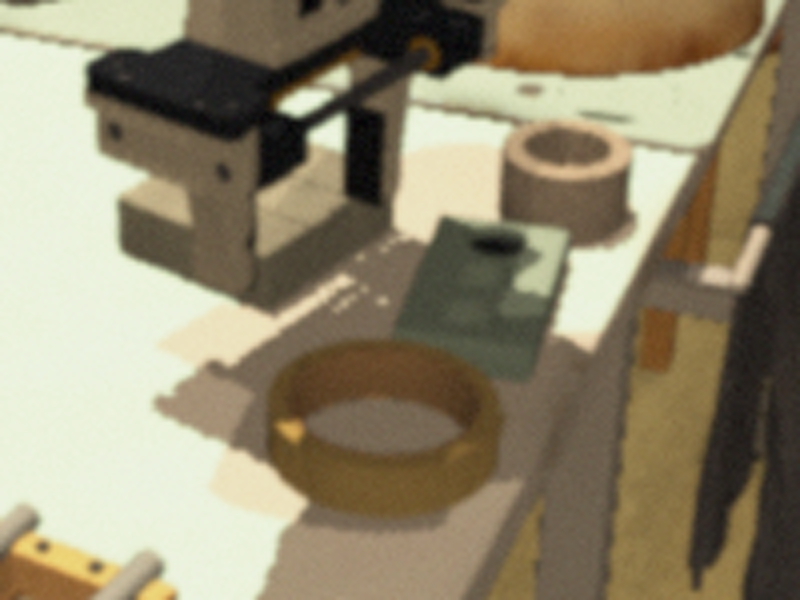

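The side view shows the right finger down behind the near end of the middle bar at about (370,190), with the left finger outside the row. I'll push now.

Call:
drive_tool --rows '[{"fingers": 1, "x": 0.006, "y": 0, "z": 0, "spin": 0}, {"fingers": 1, "x": 0.011, "y": 0, "z": 0, "spin": 0}, {"fingers": 1, "x": 0.016, "y": 0, "z": 0, "spin": 0}, {"fingers": 1, "x": 0.021, "y": 0, "z": 0, "spin": 0}, {"fingers": 1, "x": 0.026, "y": 0, "z": 0, "spin": 0}, {"fingers": 1, "x": 0.031, "y": 0, "z": 0, "spin": 0}, {"fingers": 1, "x": 0.036, "y": 0, "z": 0, "spin": 0}]'

```text
time_s: 4.47
tcp_pos: [0.4395, -0.1573, 0.0267]
eef_rot: [180.0, 0.0, -16.2]
contact_force: [-0.6, 0.8, 0.3]
gripper_width: 0.0876
gripper_force: 0.0
```

Call:
drive_tool --rows '[{"fingers": 1, "x": 0.006, "y": 0, "z": 0, "spin": 0}, {"fingers": 1, "x": 0.012, "y": 0, "z": 0, "spin": 0}, {"fingers": 1, "x": 0.018, "y": 0, "z": 0, "spin": 0}, {"fingers": 1, "x": 0.024, "y": 0, "z": 0, "spin": 0}, {"fingers": 1, "x": 0.03, "y": 0, "z": 0, "spin": 0}, {"fingers": 1, "x": 0.036, "y": 0, "z": 0, "spin": 0}, {"fingers": 1, "x": 0.041, "y": 0, "z": 0, "spin": 0}, {"fingers": 1, "x": 0.041, "y": 0, "z": 0, "spin": 0}]'

```text
time_s: 5.48
tcp_pos: [0.4789, -0.1687, 0.0267]
eef_rot: [180.0, -0.0, -16.2]
contact_force: [-0.1, -0.1, -0.4]
gripper_width: 0.0878
gripper_force: 0.0
```

Call:
drive_tool --rows '[{"fingers": 1, "x": -0.004, "y": 0, "z": 0, "spin": 0}, {"fingers": 1, "x": -0.004, "y": 0, "z": -0.03, "spin": 0}, {"fingers": 1, "x": -0.004, "y": 0, "z": -0.09, "spin": 0}, {"fingers": 1, "x": -0.004, "y": 0.03, "z": -0.14, "spin": 0}, {"fingers": 1, "x": 0.0, "y": 0.054, "z": -0.14, "spin": 0}, {"fingers": 1, "x": 0.0, "y": 0.054, "z": -0.14, "spin": 0}, {"fingers": 1, "x": 0.0, "y": 0.054, "z": -0.14, "spin": 0}]'

```text
time_s: 6.35
tcp_pos: [0.4627, -0.2201, 0.1662]
eef_rot: [-180.0, 0.1, -16.2]
contact_force: [0.0, 0.2, 0.0]
gripper_width: 0.0875
gripper_force: 0.0
```

```bash
python3 - <<'E'
from h import *
import pickle
from plant import cams,sensors
s=sensors.get_state();c=cams.capture("wrist");pickle.dump((s,c),open("w3.pkl","wb"))
print(s["tcp_pos"],s["eef_rot"])
cv2.imwrite("pics/w3.png",cv2.convertScaleAbs(c["pixels"][:,:,::-1],alpha=1.2))
E
```

```text
[ 0.46272612 -0.22012235  0.16624729] [-1.79999879e+02  6.06092095e-02 -1.62353656e+01]
```

View pics/w3.png

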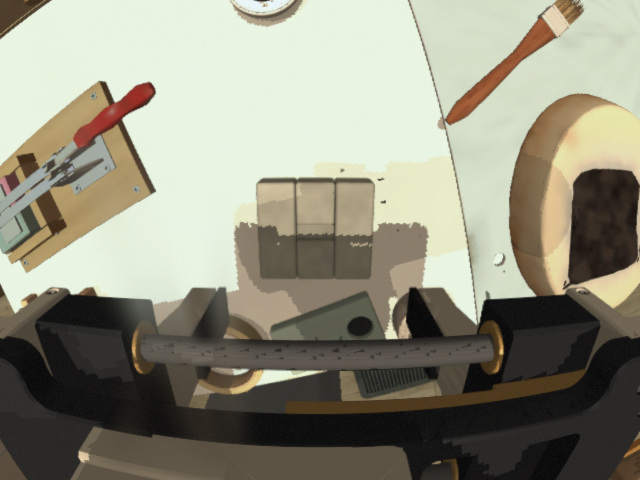

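The row still looks level, with its top corners at (257,180), (374,180), (373,277) and (259,277). I need to check whether it moved as a whole.

```bash
python3 - <<'E'
from h import *
import pickle
s,c=pickle.load(open("w3.pkl","rb"))
f=lambda *p,z=.032:wz(c,s,p,z)[:2].round(4)
print("corners near L,R, far R,L",f(259,277),f(373,277),f(374,180),f(257,180),"mid",(f(297,277)+f(334,277)+f(296,180)+f(335,180))/4)
E
```

```text
corners near L,R, far R,L [ 0.4272 -0.1549] [ 0.3977 -0.2561] [ 0.4848 -0.2783] [ 0.5128 -0.1823] mid [ 0.45565 -0.2177 ]
```

```bash
python3 - <<'E'
from h import *
import pickle
from plant import sensors
s,c=pickle.load(open("w3.pkl","rb"));print(s["time_s"],sensors.get_state()["time_s"])
T=np.array(c["T_tool_cam"]);K=c["intrinsics"]
for y in(-.0544,.0544):   # project expected tip/TCP of each finger
  for z in(0,.019):
    q=T[:3,:3].T@(np.array([0,y,z])-T[:3,3]);q=q*[1,-1,-1];t=np.arctan2(np.hypot(*q[:2]),q[2]);print(y,z,(q[:2]/np.hypot(*q[:2])*t*K[0,0]+K[:2,2]).round())
E
```

```text
6.35 6.4
-0.0544 0 [216. 287.]
-0.0544 0.019 [223. 274.]
0.0544 0 [416. 287.]
0.0544 0.019 [408. 273.]
```

Row did not move, so the finger passed without touching. I'll check the fingertip height against the side picture, where the finger bottoms are at full-frame (356,232) and (393,211).

```bash
python3 - <<'E'
from h import *
from plant import cams
c=cams.capture("side");K=c["intrinsics"]
def pr(p):
    q=R.from_euler("xyz",c["orientation"],degrees=True).inv().apply(np.array(p)-c["eye"]);return (K[:2,:2]@(q[:2]*[1,-1]/-q[2])+K[:2,2]).round(1)
u=np.array([.960,-.279]);n=np.array([.279,.960]);t=np.array([.4053,-.1465])
for nm,o in(("left",.0544),("right",-.0544)):
  for z in(.008,.03,.045,.06): 
    print(nm,z,[pr([*(t+o*n+a*u),z]) for a in(-.0095,.0095)])
print("row near L/R corner top",pr([.4235,-.1555,.032]),pr([.397,-.253,.032]),pr([.423,-.1555,0]))
a=c["pixels"][160:310,300:500,::-1];cv2.imwrite("pics/s3.png",cv2.resize(a,None,fx=4,fy=4,interpolation=cv2.INTER_CUBIC))
E
```

```text
left 0.008 [array([360.7, 254.7]), array([352.1, 250.9])]
left 0.03 [array([360.7, 243.9]), array([352.1, 240.2])]
left 0.045 [array([360.7, 236.4]), array([352. , 232.7])]
left 0.06 [array([360.8, 228.7]), array([352. , 225.1])]
right 0.008 [array([397.6, 229.4]), array([389.3, 226.2])]
right 0.03 [array([398.1, 219.1]), array([389.6, 215.9])]
right 0.045 [array([398.4, 211.9]), array([389.9, 208.7])]
right 0.06 [array([398.7, 204.6]), array([390.1, 201.5])]
row near L/R corner top [368.1 224. ] [400.  202.9] [368.2 239.2]
```

View pics/s3.png

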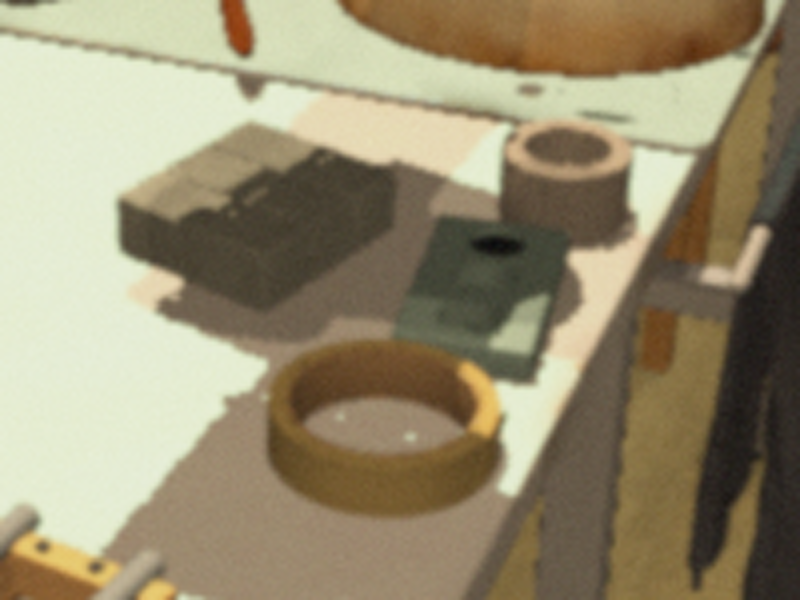

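In the side view the finger bottoms sit at z≈0.046 with TCP z at 0.027. So the tips are really about 19 mm short of the reported TCP, and the push passed over the row, which hasn't moved. I'll redo it with the TCP 38 mm lower.

Call:
drive_tool --rows '[{"fingers": 1, "x": -0.076, "y": -0.054, "z": 0, "spin": 0}, {"fingers": 1, "x": -0.076, "y": -0.054, "z": 0, "spin": 0}, {"fingers": 1, "x": -0.076, "y": -0.054, "z": 0.06, "spin": 0}, {"fingers": 1, "x": -0.076, "y": -0.054, "z": 0.115, "spin": 0}, {"fingers": 1, "x": -0.076, "y": -0.054, "z": 0.145, "spin": 0}, {"fingers": 1, "x": -0.076, "y": -0.054, "z": 0.16, "spin": 0}, {"fingers": 1, "x": -0.076, "y": -0.054, "z": 0.17, "spin": 0}, {"fingers": 1, "x": -0.076, "y": -0.054, "z": 0.176, "spin": 0}, {"fingers": 1, "x": -0.076, "y": -0.054, "z": 0.176, "spin": 0}]'

```text
time_s: 7.58
tcp_pos: [0.4056, -0.1473, -0.0092]
eef_rot: [180.0, 0.0, -16.2]
contact_force: [0.1, 0.7, -1.0]
gripper_width: 0.0879
gripper_force: 0.0
```

Call:
drive_tool --rows '[{"fingers": 1, "x": 0.006, "y": 0, "z": 0, "spin": 0}, {"fingers": 1, "x": 0.011, "y": 0, "z": 0, "spin": 0}, {"fingers": 1, "x": 0.016, "y": 0, "z": 0, "spin": 0}, {"fingers": 1, "x": 0.021, "y": 0, "z": 0, "spin": 0}, {"fingers": 1, "x": 0.026, "y": 0, "z": 0, "spin": 0}, {"fingers": 1, "x": 0.031, "y": 0, "z": 0, "spin": 0}]'

```text
time_s: 8.32
tcp_pos: [0.4337, -0.1562, -0.0094]
eef_rot: [180.0, 0.2, -16.3]
contact_force: [-7.6, 3.2, 5.4]
gripper_width: 0.0878
gripper_force: 3.6
```

```bash
python3 - <<'E'
from h import *
from plant import cams
c=cams.capture("side")
a=c["pixels"][160:310,300:500,::-1];cv2.imwrite("pics/s4.png",cv2.resize(a,None,fx=4,fy=4,interpolation=cv2.INTER_CUBIC))
E
```

```text
(no output)
```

View pics/s4.png

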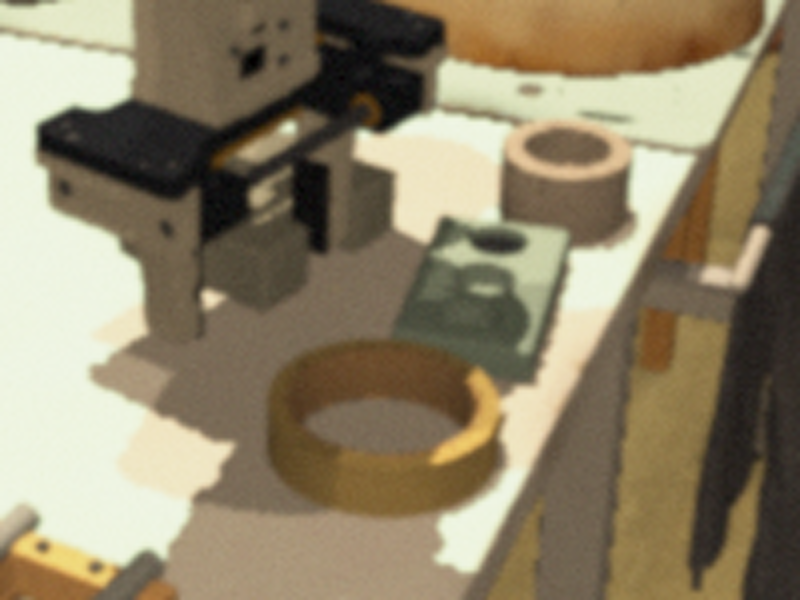

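The middle bar is sliding out and both neighbours are in place (left corner at (265,310), right corner at (393,170)). I've now used all ten picture views, so I'll continue on numbers.

Call:
drive_tool --rows '[{"fingers": 1, "x": 0.006, "y": 0, "z": 0, "spin": 0}, {"fingers": 1, "x": 0.012, "y": 0, "z": 0, "spin": 0}, {"fingers": 1, "x": 0.018, "y": 0, "z": 0, "spin": 0}, {"fingers": 1, "x": 0.024, "y": 0, "z": 0, "spin": 0}, {"fingers": 1, "x": 0.03, "y": 0, "z": 0, "spin": 0}, {"fingers": 1, "x": 0.036, "y": 0, "z": 0, "spin": 0}, {"fingers": 1, "x": 0.042, "y": 0, "z": 0, "spin": 0}, {"fingers": 1, "x": 0.047, "y": 0, "z": 0, "spin": 0}, {"fingers": 1, "x": 0.047, "y": 0, "z": 0, "spin": 0}, {"fingers": 1, "x": 0.047, "y": 0, "z": 0, "spin": 0}]'

```text
time_s: 9.62
tcp_pos: [0.481, -0.1692, -0.0091]
eef_rot: [-180.0, -0.1, -16.2]
contact_force: [0.2, 0.1, -0.6]
gripper_width: 0.0877
gripper_force: 0.0
```

Call:
drive_tool --rows '[{"fingers": 1, "x": -0.004, "y": 0, "z": 0, "spin": 0}, {"fingers": 1, "x": -0.004, "y": 0, "z": -0.04, "spin": 0}, {"fingers": 1, "x": -0.004, "y": 0, "z": -0.1, "spin": 0}, {"fingers": 1, "x": -0.004, "y": 0.03, "z": -0.15, "spin": 0}, {"fingers": 1, "x": 0.0, "y": 0.055, "z": -0.17, "spin": 0}, {"fingers": 1, "x": 0.0, "y": 0.055, "z": -0.17, "spin": 0}, {"fingers": 1, "x": 0.0, "y": 0.055, "z": -0.17, "spin": 0}]'

```text
time_s: 10.5
tcp_pos: [0.4644, -0.2215, 0.16]
eef_rot: [-180.0, 0.1, -16.2]
contact_force: [0.7, 0.4, 0.0]
gripper_width: 0.0876
gripper_force: 0.0
```

```bash
python3 - <<'E'
from h import *
import pickle
from plant import cams,sensors
s=sensors.get_state();c=cams.capture("wrist");pickle.dump((s,c),open("w4.pkl","wb"))
print(s["tcp_pos"],s["eef_rot"])
im=c["pixels"].astype(int)
sub=im[80:285,230:400]
# table white/greenish vs tan: use R-B
rb=sub[:,:,0]-sub[:,:,2]
for y in range(0,205,8): print(80+y,' '.join('%3d'%v for v in rb[y,::6]))
E
```

```text
[ 0.46435033 -0.22150472  0.15997222] [-1.79983701e+02  5.73840832e-02 -1.62389731e+01]
80   7   7   7   7   7   6   8   7   7   7   7   7   6   5   6   5   6   5   5   5   5   7   6   6   7   6   7   7   7
88   6   7   6   6   7   7   7   7   6   7   7   7   5   5   5   5   5   4   5   6   5   5   6   6   7   7   7   6   7
96   8   7   7   7   7   7   7   7   7   7   5   5   5   6   6   6   5   5   6   6   5   5   6   6   7   7   7   6   5
104   7   7   7   6   7   7   7   7   7   7   5  39  38  38  38  38  39  35  26   5   6   4   7   7   6   6   6   6   6
112   7   7   7   8   7   7   6   7   7   6   5  41  41  42  41  41  40  38  27  23   6   6   7   7   7   6   8   5   4
120   6   5   5   7   7   7   7   7   6   5   6  43  43  41  43  42  39  35  27   9   7   6   7   6   6   6   7   6   7
128   4   5   5   5   6   5   5   5   7   5   6  41  42  42  41  41  40  36  28  13   6   7   6   7   7   7   7   6   6
136   5   6   5   5   4   5   5   7   7   6   6  41  41  41  40  43  43  35  28  16   7   7   6   7   7   7   7   7   7
144   5   6   5   6   5   5   6   7   5   5   4  39  40
[... 1404 characters left out ...]
  25  17  18  19  17  19  17  19  25  25  26  26  25  25  18  19  17  18  18  17  25  25  25  26  26
248   5  24  26  26  26  18  18  18  18  17  18  19  27  26  26  25  27  25  17  19  17  21  18  19  25  26  26  26  26
256   6  25  26  25  26  18  17  19  18  18  19  17  26  26  25  25  26  25  18  18  17  20  17  19  25  25  27  26  26
264   6  31  26  26  25  19  19  19  18  18  20  15  26  25  26  27  26  22  17  18  19  19  18  19  25  26  26  24  26
272   7  31  26  25  25  19  19  20  17  19  18  18  26  25  25  26  26  23  18  19  19  19  18  18  26  25  25  33  33
280   8  27  32  26  25  18  18  19  18  17  18  25  24  26  26  26  25  25  18  18  19  17  17  18  26  27  26  33  33
```

```bash
python3 - <<'E'
from h import *
import pickle
s,c=pickle.load(open("w4.pkl","rb"))
rb=c["pixels"].astype(int);rb=cv2.blur((rb[:,:,0]-rb[:,:,2]).astype(np.float32),(1,3))
for y in(115,135,155,175): print(y,rb[y,286:345].astype(int))
g=c["pixels"].sum(2)
for x in(300,315): print(x,rb[96:110,x].astype(int),g[96:110,x],"near",rb[196:212,x].astype(int))
print(g[135,322:345],g[140:170,312])
f=lambda x,y:wz(c,s,(x,y),.032)[:2]
u=np.array([.960,-.2797]);v=np.array([-.2797,-.960])
for p in[(294.5,115),(294.5,175),(333,115),(333,175),(313,102),(313,205),(313,147),(313,165),(265,187),(365,187),(314,187)]:
    d=f(*p)-s["tcp_pos"][:2];print(p,f(*p).round(4),"tool",(d@u).round(4),(d@v).round(4))
E
```

```text
115 [ 5  6  5  5  5  5  8 26 37 40 42 42 42 42 42 42 42 42 41 42 42 41 42 43
 42 42 44 43 43 43 42 42 41 42 41 41 40 40 39 40 39 39 39 40 39 39 37 30
 24 26 26 27 26 26 26 26 25 14 11]
135 [ 5  5  5  5  5  5  6 21 35 39 41 41 41 41 41 41 41 41 41 41 41 41 41 41
 41 41 41 41 41 41 41 42 41 42 43 42 43 42 42 43 42 41 41 41 41 39 35 28
 21 26 28 28 27 27 28 28 27 23 13]
155 [ 5  5  5  5  5  5  5  8 22 34 36 36 37 38 37 38 37 37 37 37 37 37 37 37
 37 37 37 36 36 37 37 37 36 37 36 36 36 36 36 37 36 35 34 35 35 35 35 31
 27 27 28 27 28 26 14  7  6  7  7]
175 [ 6  6  5  5  5  5  6 10 28 37 39 38 36 36 36 36 36 37 36 36 36 35 35 36
 36 36 36 36 36 36 36 36 36 36 35 36 35 35 35 35 34 35 35 34 35 34 31 29
 24 28 28 28 28 27 25 23 26 27 27]
300 [ 5  5  5  5  5  8 18 29 37 39 40 40 41 41] [585 582 585 581 583 566 397 397 430 451 454 456 457 465] near [36 36 36 36 35 35 35 34 34 34 33 29 26 26 27 27]
315 [ 4  5  5  5  5  8 18 29 38 40 41 41 41 41] [584 584 586 581 583 562 370 394 427 447 453 459 464 467] near [36 36 35 35 35 35 35 36 35 35 32 29 26 25 27 27]
[466 475 477 472 473 468 463 465 458 448 403 333 334 473 544 548 552 551
 549 549 550 554 571] [455 456 460 458 451 420 351 283 285 348 417 425 422 424 425 423 422 423
 425 424 422 422 414 326 273 345 405 435 435 411]
(294.5, 115) [ 0.5577 -0.2306] tool 0.0921 -0.0173
(294.5, 175) [ 0.5099 -0.2163] tool 0.0423 -0.0178
(333, 115) [ 0.5489 -0.2606] tool 0.0921 0.0139
(333, 175) [ 0.501  -0.2469] tool 0.0423 0.0142
(313, 102) [ 0.5637 -0.248 ] tool 0.1028 -0.0023
(313, 205) [ 0.481  -0.2238] tool 0.0167 -0.0025
(313, 147) [ 0.528  -0.2376] tool 0.0656 -0.0024
(313, 165) [ 0.5136 -0.2334] tool 0.0506 -0.0024
(265, 187) [ 0.5074 -0.1895] tool 0.0324 -0.0427
(365, 187) [ 0.4839 -0.2701] tool 0.0323 0.0412
(314, 187) [ 0.4956 -0.229 ] tool 0.0321 -0.0016
```

Call:
drive_tool --rows '[{"fingers": 1, "x": 0.059, "y": -0.002, "z": 0, "spin": 0}, {"fingers": 1, "x": 0.059, "y": -0.002, "z": 0.04, "spin": 0}, {"fingers": 1, "x": 0.059, "y": -0.002, "z": 0.09, "spin": 0}, {"fingers": 1, "x": 0.059, "y": -0.002, "z": 0.13, "spin": 0}, {"fingers": 1, "x": 0.059, "y": -0.002, "z": 0.155, "spin": 0}, {"fingers": 1, "x": 0.059, "y": -0.002, "z": 0.168, "spin": 0}, {"fingers": 1, "x": 0.059, "y": -0.002, "z": 0.17, "spin": 0}, {"fingers": 1, "x": 0.059, "y": -0.002, "z": 0.17, "spin": 0}]'

```text
time_s: 11.55
tcp_pos: [0.5229, -0.2364, -0.0086]
eef_rot: [-180.0, -0.1, -16.2]
contact_force: [0.2, 0.8, 0.1]
gripper_width: 0.0876
gripper_force: 0.0
```

Call:
drive_tool --rows '[{"fingers": -1, "x": 0, "y": 0, "z": 0, "spin": 0}, {"fingers": -1, "x": 0, "y": 0, "z": 0, "spin": 0}, {"fingers": -1, "x": 0, "y": 0, "z": 0, "spin": 0}, {"fingers": -1, "x": 0, "y": 0, "z": 0, "spin": 0}, {"fingers": -1, "x": 0, "y": 0, "z": 0, "spin": 0}, {"fingers": -1, "x": 0, "y": 0, "z": 0, "spin": 0}, {"fingers": -1, "x": 0, "y": 0, "z": 0, "spin": 0}, {"fingers": -1, "x": 0, "y": 0, "z": 0, "spin": 0}]' --newtons 30

```text
time_s: 12.55
tcp_pos: [0.5224, -0.2364, -0.0092]
eef_rot: [-180.0, -0.0, -16.2]
contact_force: [1.0, -0.3, 0.2]
gripper_width: 0.0333
gripper_force: 30.0
```

Call:
drive_tool --rows '[{"fingers": -1, "x": 0, "y": 0, "z": -0.015, "spin": 0}, {"fingers": -1, "x": 0, "y": 0, "z": -0.05, "spin": 0}, {"fingers": -1, "x": 0, "y": 0, "z": -0.1, "spin": 0}, {"fingers": -1, "x": 0, "y": 0, "z": -0.15, "spin": 0}, {"fingers": -1, "x": 0, "y": 0, "z": -0.18, "spin": 0}, {"fingers": -1, "x": 0, "y": 0, "z": -0.18, "spin": 0}]'

```text
time_s: 13.3
tcp_pos: [0.5236, -0.2369, 0.1745]
eef_rot: [-180.0, -0.3, -16.2]
contact_force: [-0.1, -0.7, -2.7]
gripper_width: 0.0332
gripper_force: 30.0
```

Call:
drive_tool --rows '[{"fingers": -1, "x": -0.04, "y": -0.02, "z": -0.01, "spin": 0}, {"fingers": -1, "x": -0.08, "y": -0.05, "z": -0.01, "spin": 0}, {"fingers": -1, "x": -0.12, "y": -0.09, "z": -0.01, "spin": 0}, {"fingers": -1, "x": -0.15, "y": -0.13, "z": -0.01, "spin": -0.03}, {"fingers": -1, "x": -0.17, "y": -0.17, "z": -0.01, "spin": -0.06}, {"fingers": -1, "x": -0.185, "y": -0.21, "z": -0.01, "spin": -0.09}, {"fingers": -1, "x": -0.195, "y": -0.25, "z": -0.01, "spin": -0.12}, {"fingers": -1, "x": -0.199, "y": -0.29, "z": -0.01, "spin": -0.152}, {"fingers": -1, "x": -0.199, "y": -0.313, "z": -0.01, "spin": -0.152}, {"fingers": -1, "x": -0.199, "y": -0.313, "z": -0.01, "spin": -0.152}]'

```text
time_s: 14.55
tcp_pos: [0.4184, 0.1203, 0.18]
eef_rot: [179.9, 0.1, -7.4]
contact_force: [-0.4, -0.2, -2.4]
gripper_width: 0.0333
gripper_force: 30.0
```

```bash
python3 - <<'E'
from h import *
import pickle
from plant import cams,sensors
s=sensors.get_state();print(s["tcp_pos"],s["eef_rot"],s["gripper_width"],s["contact_force"])
c=cams.capture("wrist");g=c["pixels"];pickle.dump((s,c),open("w5.pkl","wb"))
# rack in wrist view: yellow cheeks mask; centroid of each cheek at z=.024
h=cv2.cvtColor(g,cv2.COLOR_RGB2HSV)
K=c["intrinsics"];T=np.array(c["T_tool_cam"]);A=R.from_euler("xyz",s["eef_rot"],degrees=True)
def pr(p):
    q=T[:3,:3].T@(A.inv().apply(np.array(p)-s["tcp_pos"])-T[:3,3])*[1,-1,-1];t=np.arctan2(np.hypot(*q[:2]),q[2]);return (q[:2]/np.hypot(*q[:2])*t*K[0,0]+K[:2,2]).round()
for p in[(.4566,.1808,.026),(.4395,.0499,.026),(.4012,.1883,.026),(.3841,.0575,.026)]:print("rod end exp",pr(p))
t=cams.capture("top");cv2.imwrite("pics/t5.png",t["pixels"][:,:,::-1])
w1=None
E
```

```text
[0.41842374 0.12031083 0.18004954] [ 1.79929412e+02  7.20926906e-02 -7.44065422e+00] 0.033343439212001176 [-0.39368388 -0.23371834 -2.35697754]
rod end exp [245. 185.]
rod end exp [389. 185.]
rod end exp [247. 243.]
rod end exp [386. 243.]
```

```bash
python3 - <<'E'
from h import *
import pickle
s,c=pickle.load(open("w5.pkl","rb"));w=np.load("w1.npy");s1=dict(tcp_pos=w[:3],eef_rot=w[3:])
k=np.array([wz(c,s1,p,.026)[:2] for p in[(375,155),(497,145),(380,210),(498,197)]]);print(k.round(4),k.mean(0))
v=k[0]+k[2]-k[1]-k[3];print(np.degrees(np.arctan2(v[1],v[0])))
E
```

```text
[[0.4573 0.1789]
 [0.437  0.0493]
 [0.4026 0.1877]
 [0.3823 0.0585]] [0.41980121 0.11859719]
81.08415830933014
```

Call:
drive_tool --rows '[{"fingers": -1, "x": 0.002, "y": 0.001, "z": 0.04, "spin": 0}, {"fingers": -1, "x": 0.002, "y": 0.001, "z": 0.08, "spin": 0}, {"fingers": -1, "x": 0.002, "y": 0.001, "z": 0.11, "spin": 0}, {"fingers": -1, "x": 0.002, "y": 0.001, "z": 0.13, "spin": 0}, {"fingers": -1, "x": 0.002, "y": 0.001, "z": 0.14, "spin": 0}, {"fingers": -1, "x": 0.002, "y": 0.001, "z": 0.147, "spin": 0}, {"fingers": -1, "x": 0.002, "y": 0.001, "z": 0.15, "spin": 0}, {"fingers": -1, "x": 0.002, "y": 0.001, "z": 0.15, "spin": 0}]'

```text
time_s: 15.65
tcp_pos: [0.4207, 0.1185, 0.0311]
eef_rot: [-180.0, -0.0, -7.5]
contact_force: [0.2, 0.4, -2.2]
gripper_width: 0.0332
gripper_force: 30.0
```

Both views agree on the rack centre. The underside is about 10 mm above the rods, so I'll lower slowly.

Call:
drive_tool --rows '[{"fingers": -1, "x": 0, "y": 0, "z": 0.003, "spin": 0}, {"fingers": -1, "x": 0, "y": 0, "z": 0.005, "spin": 0}, {"fingers": -1, "x": 0, "y": 0, "z": 0.007, "spin": 0}, {"fingers": -1, "x": 0, "y": 0, "z": 0.008, "spin": 0}, {"fingers": -1, "x": 0, "y": 0, "z": 0.009, "spin": 0}, {"fingers": -1, "x": 0, "y": 0, "z": 0.009, "spin": 0}]'

```text
time_s: 16.4
tcp_pos: [0.4204, 0.1183, 0.0217]
eef_rot: [180.0, 0.0, -7.5]
contact_force: [0.2, -0.4, -1.9]
gripper_width: 0.0332
gripper_force: 30.0
```

Call:
drive_tool --rows '[{"fingers": -1, "x": 0, "y": 0, "z": 0.0005, "spin": 0}, {"fingers": -1, "x": 0, "y": 0, "z": 0.001, "spin": 0}, {"fingers": -1, "x": 0, "y": 0, "z": 0.001, "spin": 0}]'

```text
time_s: 16.77
tcp_pos: [0.4205, 0.1184, 0.0208]
eef_rot: [-180.0, -0.0, -7.5]
contact_force: [-1.0, 0.2, -2.5]
gripper_width: 0.0333
gripper_force: 30.0
```

Call:
drive_tool --rows '[{"fingers": -1, "x": 0, "y": 0, "z": 0.0005, "spin": 0}, {"fingers": -1, "x": 0, "y": 0, "z": 0.001, "spin": 0}, {"fingers": -1, "x": 0, "y": 0, "z": 0.001, "spin": 0}]'

```text
time_s: 17.15
tcp_pos: [0.4206, 0.1184, 0.0206]
eef_rot: [-180.0, -0.0, -7.5]
contact_force: [-4.4, -0.9, 10.8]
gripper_width: 0.0336
gripper_force: 30.0
```

Call:
drive_tool --rows '[{"fingers": -1, "x": 0, "y": 0, "z": -0.0007, "spin": 0}, {"fingers": -0.1, "x": 0, "y": 0, "z": -0.0007, "spin": 0}, {"fingers": 0.2, "x": 0, "y": 0, "z": -0.0007, "spin": 0}, {"fingers": 0.5, "x": 0, "y": 0, "z": -0.0007, "spin": 0}, {"fingers": 0.5, "x": 0, "y": 0, "z": -0.0007, "spin": 0}, {"fingers": 0.5, "x": 0, "y": 0, "z": -0.0007, "spin": 0}]'

```text
time_s: 17.9
tcp_pos: [0.4204, 0.1184, 0.0204]
eef_rot: [180.0, -0.0, -7.5]
contact_force: [-0.2, -0.4, -0.1]
gripper_width: 0.0653
gripper_force: 0.0
```

Call:
drive_tool --rows '[{"fingers": 0.5, "x": 0, "y": 0, "z": -0.01, "spin": 0}, {"fingers": 0.5, "x": 0, "y": 0, "z": -0.03, "spin": 0}, {"fingers": 0.5, "x": 0, "y": 0, "z": -0.07, "spin": 0}, {"fingers": 0.5, "x": 0, "y": 0, "z": -0.12, "spin": 0}, {"fingers": 0.5, "x": 0, "y": 0, "z": -0.16, "spin": 0}, {"fingers": 0.5, "x": -0.03, "y": 0, "z": -0.18, "spin": 0}, {"fingers": 0.5, "x": -0.03, "y": 0, "z": -0.18, "spin": 0}]'

```text
time_s: 18.77
tcp_pos: [0.3904, 0.1227, 0.2029]
eef_rot: [-179.8, -0.2, -7.4]
contact_force: [0.9, -0.6, -0.1]
gripper_width: 0.0656
gripper_force: 0.0
```

```bash
python3 - <<'E'
from h import *
from plant import cams,sensors
s=sensors.get_state();print(s["tcp_pos"],s["contact_force"])
c=cams.capture("wrist");im=c["pixels"].astype(int);rb=(im[:,:,0]-im[:,:,2])
K=c["intrinsics"];T=np.array(c["T_tool_cam"]);A=R.from_euler("xyz",s["eef_rot"],degrees=True)
def pr(p):
    q=T[:3,:3].T@(A.inv().apply(np.array(p)-s["tcp_pos"])-T[:3,3])*[1,-1,-1];t=np.arctan2(np.hypot(*q[:2]),q[2]);return q[:2]/np.hypot(*q[:2])*t*K[0,0]+K[:2,2]
a=np.radians(-7.5);u=np.array([np.cos(a),np.sin(a)]);n=np.array([-u[1],u[0]]);o=np.array([.4203,.1189])
for i,j in((1,1),(1,-1),(-1,1),(-1,-1)):print("exp corner",pr([*(o+.045*i*u+.017*j*n),.062]).round())
g=im.sum(2)
for y in range(150,292,8): print(y,' '.join('%3d'%v for v in g[y,268:370:5]))
E
```

```text
[0.39035321 0.12273704 0.20293211] [ 0.93283759 -0.60408365 -0.14195552]
exp corner [296. 135.]
exp corner [336. 135.]
exp corner [297. 236.]
exp corner [335. 237.]
150 579 579 585 587 591 593 531 521 523 529 533 525 504 500 375 500 557 547 546 536 477
158 422 227 269 348 335 308 321 530 530 520 512 514 500 491 284 256 266 292 294 287 362
166 540 318 613 642 640 643 629 496 523 523 517 520 520 508 467 615 610 610 641 276 525
174 544 311 607 640 643 640 624 503 513 515 506 503 518 512 528 607 607 613 640 380 548
182 538 243 607 638 640 640 639 455 463 402 399 417 386 374 602 606 607 606 604 377 505
190 534 241 606 644 642 639 642 461 455 407 401 394 390 384 600 609 609 611 611 390 390
198 546 349 538 554 542 551 539 446 396 391 391 388 401 411 452 498 501 497 497 429 505
206 511 550 550 543 542 541 522 512 447 449 450 450 438 438 409 436 433 352 419 410 339
214 451 246 498 530 438 440 454 527 457 455 450 444 427 419 373 399 401 402 353 343 352
222 512 578 592 457 596 642 612 526 450 445 442 447 441 436 597 606 606 609 606 478 497
230 431 431 433 430 431 441 519 501 440 445 432 438 450 444 362 484 479 389 390 341 340
238 433 429 432 432 430 429 431 406 399 402 401 401 320 319 378 545 591 344 338 340 340
246 435 430 434 434 430 434 433 434 434 438 434 438 405 361 388 359 360 381 430 406 368
254 437 434 437 434 436 435 435 433 435 435 438 441 439 440 438 436 438 440 437 440 438
262 439 437 431 433 437 441 436 440 438 387 377 435 438 438 438 441 431 431 339 325 342
270 437 440 436 437 440 436 439 437 437 361 336 312 319 328 365 389 409 416 517 518 523
278 395 336 424 437 434 404 344 338 344 485 451 421 436 439 440 435 435 431 531 538 551
286 304 428 490 556 564 554 547 467 440 435 474 409 420 444 451 443 432 434 432 436 431
```

```bash
python3 -c "
from plant import r
print(r.close_job())"
```

```text
the job is handed in; nothing more can be done
None
```

The notched bar was pushed out of the row, and the last wrist-camera check shows it lying notch up across both rods, centred and square. The job is handed in, but no verdict came back.

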